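# Empty the model-ball tote into the gated hopper and hold the gate open

### The job

With the hopper's gate shut, tip all five model balls from the yellow tote into the white hopper, and set the empty tote back down upright on the bench, clear of the station. Then take the black pull, draw the spring-loaded gate out until its red line lies inside the green band, and keep it held there so that all the balls drop into the blue kit box; finish while still gripping the pull in the band, do not let go. Leave the rack, bottle and dish where they are.

Things in the scene. Friction and masses are not known exactly. Their poses are not given: they have to be found in the camera images.
- station: The station fixed to the bench: aluminium base plate 360 x 200 x 6 mm (from x = -260 to +100 mm), hopper, kit box, gate and guide rails. Origin on the bench under the hopper's centre, z up; pulling the gate moves it along this frame's -x. Its place and yaw change from run to run. The points hopper, kit, band and pull_grip have the same axes.
- hopper (a point): Centre of the open mouth of the white hopper, at rim height, 160 mm above the bench. Box 164 mm (station x) by 204 mm (y) outside, 4 mm walls. Inside, 45-degree sloping faces lead down to a throat 64 mm (x) by 104 mm (y) in the middle, closed below by the gate (top at 66 mm).
- kit (a point): Centre of the inner floor of the blue kit box, fixed under the hopper, below the gate; floor 8 mm above the bench, inside 124 x 148 mm, walls to 50 mm. Balls can reach it only through the gate. Same axes as the hopper.
- gate (a joint): Travel of the steel gate slide under the hopper, m. 0 = shut; grows as the pull is drawn out, straight and level, along -x of the station; stop at 0.115. A spring always draws it shut: 3 N at 0, about 8 N at 0.08. The red line across the slide at the pull lies inside the green band at 0.072 to 0.088 (middle 0.080); the throat is then fully open.
- pull_grip (a point): Grip point of the black upright pull on the gate slide, 96 mm above the bench. The pull is a block 14 mm (x, along the travel) by 30 mm (y), from 66 to 116 mm high. When shut it stands 150 mm from the hopper's centre towards -x. Round it lie the flat slide and guide rails, tops at 66 mm. Grip from above, closing along y (most room) or x of this frame.
- band (a point): Middle of the green band (16 mm long) painted on top of both guide rails, 66 mm above the bench: the mark for the red line. The pull's axis stands over it at gate = 0.080.
- tote: Loose yellow tote, about 0.25 kg, origin at the centre of its underside, z up. Trough along its x: floor 90 x 90 mm, 4 mm thick; at both ends alike a ramp rises outwards at 35 degrees to a lip 85 mm from the centre, 31 mm above the underside; side walls (y = +-47 mm) 45 mm high. Pours over either ramp when tipped about its y axis well past 35 degrees (60 to 65 empties it).
- tote_bar (a point): Centre of the tote's black carry bar, rigid, spanning the tote along y above the middle of the trough: 14 mm thick along x, 98 mm long, 20 mm high (85 to 105 mm above the underside; this point at 95 mm). Grip it from above, closing along the tote's x.
- rack: Bystander: steel test-tube rack with tubes, 45 x 170 mm, 108 mm high; origin at the centre of its underside.
- bottle: Bystander: reagent bottle, 60 mm diameter, 130 mm high; origin at the centre of its underside.
- dish: Bystander: closed glass dish, 90 mm diameter, 18 mm high; origin at the centre of its underside.
- atom0: Loose red molecular-model ball, 26 mm diameter, 12 g, with small dark holes; origin at its centre. Starts in the tote with the four others.
- atom1: Loose black molecular-model ball, 26 mm diameter, 12 g, with small dark holes; origin at its centre. Starts in the tote with the four others.
- atom2: Loose white molecular-model ball, 26 mm diameter, 12 g, with small dark holes; origin at its centre. Starts in the tote with the four others.
- atom3: Loose blue molecular-model ball, 26 mm diameter, 12 g, with small dark holes; origin at its centre. Starts in the tote with the four others.
- atom4: Loose red molecular-model ball, 26 mm diameter, 12 g, with small dark holes; origin at its centre. Starts in the tote with the four others.

How it is judged (in metres and radians):
On the way, in this order (a step that is already met when the one before it is completed fails the run):
1. all five balls lie in the hopper, on the shut gate (horizontal distance between each of atom0, atom1, atom2, atom3, atom4 and hopper below 0.1 m and height (world z) of atom0 between 0.066 and 0.155 m and height (world z) of atom1 between 0.066 and 0.155 m and height (world z) of atom2 between 0.066 and 0.155 m and height (world z) of atom3 between 0.066 and 0.155 m and height (world z) of atom4 between 0.066 and 0.155 m and value of joint gate below 0.012 m), for 0.3 s.
2. the tote stands upright on the bench, let go, beside the station, with the gate still shut (angle between tote's own z axis and vertical below 0.1 rad and height (world z) of tote below 0.004 m and contact force between the fingers and tote below 0.1 N and value of joint gate below 0.012 m), for 0.2 s.
At the end, for the whole second after the job is handed in: The fingers hold the pull (more than 2 N) with the gate still between 72 and 88 mm out (red line in the green band), all five balls are in the kit box, and the tote stands upright on the bench (within 0.1 rad, underside within 4 mm of the bench), not touched by the fingers and not against the pull (horizontal distance between each of atom0, atom1, atom2, atom3, atom4 and kit below 0.085 m and height (world z) of each of atom0, atom1, atom2, atom3, atom4 below 0.05 m and angle between tote's own z axis and vertical below 0.1 rad and height (world z) of tote below 0.004 m and value of joint gate between 0.072 and 0.088 m and velocity of joint gate between -0.01 and 0.01 m/s and contact force between the fingers and gate above 2 N and contact force between tote and gate below 0.1 N and contact force between the fingers and tote below 0.1 N); the arm keeps its last pose, push and grip.
It fails at once if the rack is moved more than 30 mm or tipped over (distance of rack from where it was at the start of the episode above 0.03 m or angle between rack's own z axis and vertical above 0.4 rad).
It fails at once if the bottle is moved more than 30 mm or tipped over (distance of bottle from where it was at the start of the episode above 0.03 m or angle between bottle's own z axis and vertical above 0.4 rad).
It fails at once if the dish is moved more than 30 mm or tipped over (distance of dish from where it was at the start of the episode above 0.03 m or angle between dish's own z axis and vertical above 0.4 rad).
It also fails if it takes over 72 s, if anything falls off the work surface, if the arm or the gripper's body presses on something with over 40 N, if the wrist force passes 120 N, or if a joint passes its speed limit or range.

### The arm

A 6-joint arm with a two-finger parallel gripper is mounted at the origin on the work surface. World frame = base frame: x ahead of the robot, y to its left, z up, the work surface at z = 0. Lengths are in mm, angles in rad, forces in N, time in s.
With the tool pointing down it reaches from about 250 to 850 mm from the base axis. Payload 12.5 kg.
Tool frame: the origin (TCP) lies at the very end of the fingers, on their centre line; the grasp point (between the pads) lies 19 mm behind it (ctrl.grip_point_offset is the distance from the TCP to the grasp point, in mm); z points along the fingers, y is the line along which they close (so a half turn about z gives the same grasp; the last joint's range is limited). The gripper opens to 93 mm and grips with 3 to 60 N. Pads are 15 mm wide; open, the fingers measure 128 mm over their backs; the gripper's body (75 mm by 188 mm) begins 65 mm behind the grasp point.
Start: joints at [1.025, 0.351, 1.652, -0, 1.139, -0.085], TCP at [244.534, 492.633, 218.633] pointing down, gripper open.
Joint ranges: [-2.75, 2.75], [-0.79, 2.1], [0.01, 2.65], [-1.57, 4.71], [0.07, 3.14], [-2.87, 2.87]. Speed limits (rad/s): [2.22, 2.22, 2.79, 3.14, 3.14, 3.14].

### API

Orientations are given as [roll, pitch, yaw] about the fixed x, y, z axes, in that order (R = Rz(yaw) Ry(pitch) Rx(roll)).
In Python, from station import telemetry, optics, workorder, ctrl gives the robot as it stands.
- The arm moves only by the tool send_rows, never from a script. Its argument "deltas" is a list that holds one entry, the list of rows, each a list of 7 numbers: the shift along the tool's x, y, z in mm, then the turn, a rotation vector about the tool's x, y, z in rad, then the finger opening in mm, from 0 to 93. A call has 1 to 10 rows; each row shifts and turns the commanded pose from where the row before left it, along the tool's axes as they then stand; what a row does not reach is not made up. A row lasts 1/10 s, in which the tool goes at most 50 mm and 8.59 degrees, less where a joint would pass 70% of its speed; a pose out of reach is approached as far as the arm can. A call is refused whole if a number of a shift passes 50 or a number of a turn 0.15, either way. A call with a gripper value outside its range is refused whole. The fingers move at their own pace and stop on an object; the grip force is fixed at half the most. Time passes only in rows, so rows that do not move let the fingers close. It gives the time, the measured TCP pose, the force, the opening and the grip force at its end, in the units of the state.
- telemetry.state(): the state, without advancing time (a new reading comes with each control period).
- optics.grab_frame(name): name is "scene" or "top" or "wrist"; returns the picture (400x640x3 uint8, red, green, blue); there is no depth.
- optics.camera_model(name): a dict with "mtx" (3x3 intrinsics, pixels), "R" (3x3) and "t" (3): a world point X has camera coordinates R X + t; the wrist camera has in their place "T_tool_cam" (4x4, takes a point from camera to tool coordinates, whose origin is the TCP and whose axes are the flange's). Camera axes: x right, y down, z forward; pixel columns grow to the right and rows downward; lengths in mm; the calibration is good to about 2 mm. The wrist camera is an equidistant fisheye: a pixel r from the principal point sees the ray r / f radians off the axis. A picture is of the moment at which its call begins: read the wrist's pose just before it. camera_model takes no time and is no camera call.
- workorder.sign_off(): hands the job in; it is judged then, once.
Trained networks look in the newest picture that a camera, given by its name, has taken for a name from the list of things; names that differ only in an ending like _2 or _b are one class to them, and where a whole thing is asked for, a point or a joint stands for the part that bears it (a point fixed in the world has none). Each returns a list of dicts, best first, with "conf" (0 to 1); they miss things now and then, are a little off and sometimes report something else, mostly with a low value. They report only what shows in the picture. A call takes as long as a camera call.
- optics.search_frame(camera, name): "point" ([column, row] as shares, 0 to 1, of the picture: columns of its width, rows of its height, amid what is visible of it).
- optics.landmark_of(camera, name): "point" ([column, row] as shares, 0 to 1, of the picture: columns of its width, rows of its height: a listed point, or the origin of a listed thing).
The state is a dict: "time_s": time; "q": joint angles; "joint_velocities": joint speeds; "joint_efforts": joint torques, N m; "eef_pos": TCP position; "tool_rot": TCP orientation; "force": force on the tool from outside, world axes, zero at the start; "wrist_torque": the same for the moment, N m; "gripper_width": finger opening in mm; "grip_force": force on a finger pad.
Only numpy, scipy, OpenCV 4.12 (cv2) and the standard library are available. Lean on these libraries where they do the work, as an engineer would, in place of code of your own. Each camera call takes 0.05 s, during which the arm holds its last target. There are 200 camera calls.

## Working session

There is one attempt and no reset: what is moved stays moved. The work goes in short steps, Python scripts to look and compute and a tool call to move; the robot and the scene stay as the last step left them, time stands still between calls to the robot, and variables do not carry over. Pictures are saved under pics/ and viewed, at most 10 in all, crops included, and the job is handed in when it is done.

Besides the shell and the picture viewer there is one more tool, called after "Emit:" by a JSON object that holds its "name" and its "arguments", one argument or row to a line. send_rows: Moves the arm, as the interface text tells. Its arguments: {"type":"object","properties":{"deltas":{"type":"array"}},"required":["deltas"]}

```bash
mkdir -p pics; ls
cat > h.py <<'E'
import numpy as np, cv2, json
from station import telemetry, optics, workorder, ctrl
S=np.array([640,400])
def ray(cam,p):
    m=optics.camera_model(cam);K=np.array(m["mtx"]);R=np.array(m["R"]);t=np.array(m["t"])
    d=R.T@np.linalg.inv(K)@np.array([p[0],p[1],1.]);return -R.T@t,d/np.linalg.norm(d)
def tri(a,b):
    (o1,d1),(o2,d2)=a,b
    s=np.linalg.lstsq(np.c_[d1,-d2],o2-o1,rcond=None)[0]
    A,B=o1+s[0]*d1,o2+s[1]*d2;return (A+B)/2,np.linalg.norm(A-B)
def atz(r,z): return r[0]+r[1]*(z-r[0][2])/r[1][2]
E
python3 - <<'E'
from h import *
for c in("scene","top"):
    im=optics.grab_frame(c);cv2.imwrite(f"pics/{c}0.png",im[:,:,::-1])
names="hopper kit pull_grip band station tote tote_bar rack bottle dish atom0 atom1 atom2 atom3".split()
zs=dict(hopper=160,kit=8,pull_grip=96,band=66,station=0,tote=0,tote_bar=95,rack=0,bottle=0,dish=0)
for n in names:
    rs=[]
    for c in("scene","top"):
        l=optics.landmark_of(c,n)
        if l: p=np.array(l[0]["point"])*S; rs.append(ray(c,p)); print(n,c,p.round(0),round(l[0]["conf"],2),len(l), atz(rs[-1],zs.get(n,20)).round(0))
    if len(rs)==2: X,e=tri(*rs);print("   tri",X.round(0),round(e,1))
s=telemetry.state();print(s["eef_pos"],s["tool_rot"],s["time_s"])
E
```

```text
pics
hopper scene [355. 164.] 0.86 1 [544. 181. 160.]
hopper top [277. 204.] 0.75 2 [544. 190. 160.]
   tri [542. 189. 156.] 5.4
kit top [210. 176.] 0.73 2 [657. 447.   8.]
pull_grip scene [319. 198.] 0.67 3 [514.  45.  96.]
pull_grip top [325. 211.] 0.64 1 [524.  40.  96.]
   tri [522.  39. 102.] 3.8
band scene [303. 219.] 0.65 1 [519. -31.  66.]
band top [347. 215.] 0.84 1 [512. -33.  66.]
   tri [515. -31.  64.] 6.3
station scene [359. 203.] 0.71 2 [543. 219.   0.]
station top [283. 209.] 0.73 1 [537. 191.   0.]
   tri [545. 196.  12.] 20.6
tote scene [212. 304.] 0.87 1 [ 518. -352.    0.]
tote top [439. 212.] 0.59 2 [ 522. -359.    0.]
   tri [ 522. -356.    7.] 3.6
tote_bar scene [202. 279.] 0.74 1 [ 523. -365.   95.]
tote_bar top [448. 213.] 0.88 1 [ 516. -359.   95.]
   tri [ 516. -362.   88.] 0.1
rack scene [202. 278.] 0.74 3 [ 430. -317.    0.]
rack top [204. 267.] 0.7 1 [338. 465.   0.]
   tri [ 275.  130. -115.] 719.2
bottle scene [322. 329.] 0.68 1 [ 763. -246.    0.]
bottle top [401. 147.] 0.87 1 [ 755. -230.    0.]
   tri [ 757. -234.  -16.] 4.4
dish scene [417. 184.] 0.7 3 [637. 456.   0.]
dish top [213. 178.] 0.73 1 [649. 439.   0.]
   tri [647. 434.  14.] 1.5
atom0 scene [191. 304.] 0.57 6 [ 496. -392.   20.]
atom0 top [447. 200.] 0.63 4 [ 562. -381.   20.]
   tri [ 546. -389.   56.] 46.4
atom1 scene [191. 304.] 0.57 6 [ 496. -392.   20.]
atom1 top [447. 200.] 0.63 4 [ 562. -381.   20.]
   tri [ 546. -389.   56.] 46.4
atom2 scene [191. 304.] 0.57 6 [ 496. -392.   20.]
atom2 top [447. 200.] 0.63 4 [ 562. -381.   20.]
   tri [ 546. -389.   56.] 46.4
atom3 scene [191. 304.] 0.57 6 [ 496. -392.   20.]
atom3 top [447. 200.] 0.63 4 [ 562. -381.   20.]
   tri [ 546. -389.   56.] 46.4
[244.53144213 492.64018229 218.64855741] [3.14157427e+00 1.15854736e-05 2.68084217e+00] 1.5
```

View pics/top0.png

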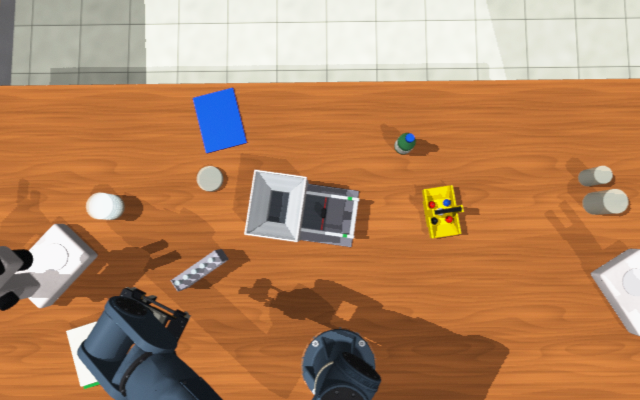

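View pics/scene0.png

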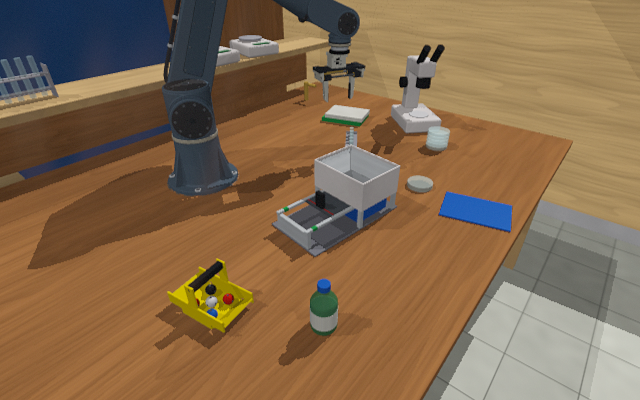

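The top view shows the hopper at about (277,206), the pull at about (325,211), the tote at (441,211) with its bar running from (436,213) to (462,209), the bottle at (405,143) and the rack at (200,270). The scene view agrees. I'm moving over towards the tote.

Emit:
{"name": "send_rows", "arguments": {
  "deltas": [
    [[-31,-32,-4,0,0,0,93],[-31,-32,-4,0,0,0,93],[-31,-32,-4,0,0,0,93],[-31,-32,-4,0,0,0,93],[-31,-32,-4,0,0,0,93],[-31,-32,-4,0,0,0,93],[-31,-32,-4,0,0,0,93],[-31,-32,-4,0,0,0,93],[-31,-32,-4,0,0,0,93],[-31,-32,-4,0,0,0,93]]
  ]
}}

```text
time_s: 2.5
eef_pos: [380.1, 66.4, 259.1]
tool_rot: [3.141, 0.001, 2.681]
force: [1.5, 0.2, -0.1]
gripper_width: 93.2
grip_force: 0.0
```

Emit:
{"name": "send_rows", "arguments": {
  "deltas": [
    [[-31,-32,0,0,0,0,93],[-31,-32,0,0,0,0,93],[-31,-32,0,0,0,0,93],[-31,-32,0,0,0,0,93],[-31,-32,0,0,0,0,93],[-31,-32,0,0,0,0,93],[-31,-32,0,0,0,0,93],[-31,-32,0,0,0,0,93],[-31,-32,0,0,0,0,93],[0,0,0,0,0,0,93]]
  ]
}}

```text
time_s: 3.5
eef_pos: [502.2, -317.9, 257.7]
tool_rot: [-3.141, 0.0, 2.678]
force: [-0.1, 0.3, -1.0]
gripper_width: 92.7
grip_force: 0.0
```

Emit:
{"name": "send_rows", "arguments": {
  "deltas": [
    [[0,0,0,0,0,0.14,93],[0,0,0,0,0,0.14,93],[0,0,0,0,0,0.14,93],[0,0,0,0,0,0.14,93],[0,0,0,0,0,0.14,93],[0,0,0,0,0,0.14,93],[0,0,0,0,0,0.14,93],[0,0,0,0,0,0.13,93],[0,0,0,0,0,0,93]]
  ]
}}

```text
time_s: 4.4
eef_pos: [501.7, -313.3, 258.7]
tool_rot: [-3.142, -0.0, 1.569]
force: [-0.4, 0.6, -0.1]
gripper_width: 93.4
grip_force: 0.0
```

```bash
cat >> h.py <<'E'
from scipy.spatial.transform import Rotation as Ro
def pose():
    s=telemetry.state();return np.array(s["eef_pos"]),Ro.from_euler("xyz",s["tool_rot"]).as_matrix()
def wray(p,ps):
    m=optics.camera_model("wrist");K=np.array(m["mtx"]);T=np.array(m["T_tool_cam"])
    v=(np.array(p)-K[:2,2])/[K[0,0],K[1,1]];th=np.linalg.norm(v)
    d=np.r_[v/th*np.sin(th),np.cos(th)];P,R=ps
    return P+R@T[:3,3],R@T[:3,:3]@d
E
python3 - <<'E'
from h import *
ps=pose();im=optics.grab_frame("wrist");cv2.imwrite("pics/w1.png",im[:,:,::-1])
print(optics.camera_model("wrist"))
for n,z in(("tote",0),("tote_bar",95),("pull_grip",96),("band",66)):
    for l in optics.landmark_of("wrist",n)[:1]:
        p=np.array(l["point"])*S;print(n,p.round(),l["conf"],atz(wray(p,ps),z).round(1))
# top view: bar axis at z=105
t=cv2.imread("pics/top0.png");g=t.max(2);g[:190]=255;g[235:]=255;g[:,:425]=255;g[:,470:]=255
ys,xs=np.where(g[195:235,430:466]<45);print(len(xs))
for a in range(432,466,4):
    c=np.where(g[195:230,a]<45)[0]+195;print(a,c)
E
```

```text
{'mtx': array([[309.70691629,   0.        , 318.79027328],
       [  0.        , 309.70691629, 195.80822275],
       [  0.        ,   0.        ,   1.        ]]), 'T_tool_cam': array([[ 8.02864510e-04, -9.56058008e-01, -2.93176469e-01,
         8.24733153e+01],
       [ 9.99999519e-01,  9.32717730e-04, -3.03121635e-04,
         1.10349996e+00],
       [ 5.63252757e-04, -2.93176084e-01,  9.56058297e-01,
        -1.64294903e+02],
       [ 0.00000000e+00,  0.00000000e+00,  0.00000000e+00,
         1.00000000e+00]])}
tote_bar [338. 219.] 0.62 [ 524. -359.   95.]
pull_grip [338. 192.] 0.74 [ 523.5 -327.2   96. ]
90
432 [219 220 221 222]
436 [211 212 219 220 221]
440 [211 212]
444 [210 211 212]
448 [210 211]
452 [209 210 211]
456 [208 209 210]
460 [208 209]
464 []
```

View pics/w1.png

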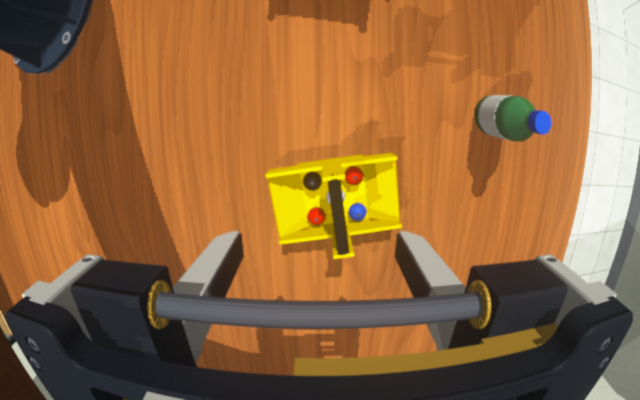

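The wrist view shows the tote with its bar running from (334,181) to (343,252) and all five balls inside. The bottle is well clear at (515,118).

Run:
```python
from h import *
ps=(np.array([501.7,-313.3,258.7]),Ro.from_euler("xyz",[-3.142,0,1.569]).as_matrix())
g=cv2.imread("pics/w1.png").max(2)
L=[]
for r in range(190,246,5):
    c=np.where(g[r,325:352]<60)[0]+325
    if len(c)>6: L.append(([c.min(),r],[c.max()+1,r]))
for e in(0,1):
    P=np.array([atz(wray(l[e],ps),105) for l in L]);vx,vy,x0,y0=cv2.fitLine(P[:,:2].astype(np.float32),1,0,.01,.01).ravel();print(P[0].round(1),P[-1].round(1),np.degrees(np.arctan2(vy,vx)))
for p in([334,180],[343,253]): print(atz(wray(p,ps),105).round(1))
# top view ends / mid
for p in([434.5,212],[462.5,209]):print(atz(ray("top",p),105).round(1))
w=wray([338.5,219],ps); print(tri(w,ray("top",[448.5,211])), tri(w,ray("scene",[207,276])))
```

```text
Traceback (most recent call last):
IndexError: too many indices for array: array is 1-dimensional, but 2 were indexed
```

Run:
```python
from h import *
ps=(np.array([501.7,-313.3,258.7]),Ro.from_euler("xyz",[-3.142,0,1.569]).as_matrix())
g=cv2.imread("pics/w1.png").max(2)
L=[]
for r in range(196,244,4):
    c=np.where(g[r,329:351]<90)[0]+329
    if len(c)>6: L.append(([c.min(),r],[c.max()+1,r]))
print(L[:1],L[-1:])
for e in(0,1):
    P=np.array([atz(wray(l[e],ps),105) for l in L])
    if len(P): vx,vy,x0,y0=cv2.fitLine(P[:,:2].astype(np.float32),1,0,.01,.01).ravel();print(P[0].round(1),P[-1].round(1),np.degrees(np.arctan2(vy,vx)))
for p in([334,180],[343,253]): print(atz(wray(p,ps),105).round(1))
for p in([434.5,212],[462.5,209]):print(atz(ray("top",p),105).round(1))
w=wray([338.5,219],ps); print(tri(w,ray("top",[448.5,211])), tri(w,ray("scene",[207,276])))
```

```text
[([np.int64(331), 196], [np.int64(341), 196])] [([np.int64(336), 240], [np.int64(347), 240])]
[ 515.9 -328.6  105. ] [ 522.2 -380.7  105. ] -82.63363
[ 526.6 -328.6  105. ] [ 534.7 -380.8  105. ] -81.2351
[ 518.9 -310.8  105. ]
[ 530.6 -397.5  105. ]
[ 517.9 -313.1  105. ]
[ 526.8 -403.6  105. ]
(array([ 524.36858356, -367.4748665 ,   74.77031542]), np.float64(4.39354884701506)) (array([ 526.2489575 , -355.7870255 ,   98.60580507]), np.float64(4.41453956365829))
```

Emit:
{"name": "send_rows", "arguments": {
  "deltas": [
    [[-22,11,0,0,0,-0.07,93],[-22,11,20,0,0,-0.07,93],[0,0,40,0,0,0,93],[0,0,30,0,0,0,93],[0,0,0,0,0,0,93]]
  ]
}}

```text
time_s: 5.15
eef_pos: [523.5, -355.8, 164.5]
tool_rot: [-3.137, -0.005, 1.712]
force: [-0.4, -0.4, 0.1]
gripper_width: 92.8
grip_force: 0.0
```

Run:
```python
from h import *
s=telemetry.state();ps=pose();print(ps[0],s["tool_rot"])
im=optics.grab_frame("wrist");cv2.imwrite("pics/w2.png",im[:,:,::-1])
for l in optics.landmark_of("wrist","tote_bar")[:2]:
    p=np.array(l["point"])*S;w=wray(p,ps);print(p,l["conf"],atz(w,95),[ (x[0].round(1),x[1].round(1)) for x in [tri(w,wray([338.5,219],(np.array([501.7,-313.3,258.7]),Ro.from_euler("xyz",[-3.142,0,1.569]).as_matrix())))]])
```

```text
[ 523.53205962 -355.8198401   164.5336991 ] [-3.13657509 -0.00527477  1.7119521 ]
[318.4 209.8] 0.92 [ 524.06391489 -356.4758451    95.        ] [(array([ 521.4, -336.4,  152.9]), np.float64(0.4))]
[295.68 156.6 ] 0.19 [ 500.74300775 -316.30840217   95.        ] [(array([ 511.8, -281.2,  294.1]), np.float64(0.4))]
```

View pics/w2.png

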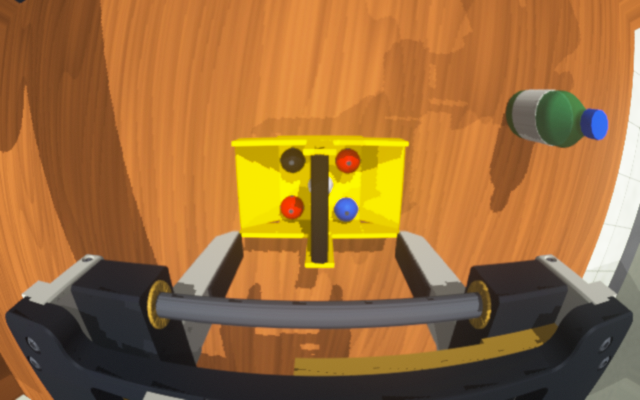

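The tote now sits square under the gripper, with the bar centred at column 319 over rows 152–262. I'll descend and grip.

Emit:
{"name": "send_rows", "arguments": {
  "deltas": [
    [[0,0,30,0,0,0,93],[0,0,30,0,0,0,93],[0,0,20,0,0,0,93],[0,0,7,0,0,0,93],[0,0,0,0,0,0,10],[0,0,0,0,0,0,10],[0,0,0,0,0,0,10],[0,0,0,0,0,0,10],[0,0,0,0,0,0,10]]
  ]
}}

```text
time_s: 6.15
eef_pos: [525.5, -357.2, 82.2]
tool_rot: [3.141, 0.001, 1.711]
force: [0.3, 0.3, -0.1]
gripper_width: 57.7
grip_force: 0.0
```

Emit:
{"name": "send_rows", "arguments": {
  "deltas": [
    [[0,0,5,0,0,0,10],[0,0,0,0,0,0,10],[0,0,0,0,0,0,10],[0,0,0,0,0,0,10],[0,0,0,0,0,0,10],[0,0,0,0,0,0,10],[0,0,0,0,0,0,10],[0,0,0,0,0,0,10],[0,0,0,0,0,0,10]]
  ]
}}

```text
time_s: 7.05
eef_pos: [525.2, -356.9, 76.5]
tool_rot: [-3.141, -0.0, 1.711]
force: [-0.5, -0.6, -2.8]
gripper_width: 13.6
grip_force: 30.0
```

Emit:
{"name": "send_rows", "arguments": {
  "deltas": [
    [[0,0,-10,0,0,0,10],[0,0,-25,0,0,0,10],[0,0,-35,0,0,0,10],[0,0,-35,0,0,0,10],[0,0,-35,0,0,0,10],[0,0,-35,0,0,0,10],[5,0,-20,0,0,0,10],[12,4,-8,0,0,-0.02,10],[20,7,-2,0,0,-0.02,10],[30,10,0,0,0,-0.02,10]]
  ]
}}

```text
time_s: 8.05
eef_pos: [534.8, -286.8, 281.3]
tool_rot: [-3.141, -0.0, 1.771]
force: [0.5, 0.6, -2.1]
gripper_width: 14.0
grip_force: 30.0
```

Emit:
{"name": "send_rows", "arguments": {
  "deltas": [
    [[36,10,0,0,0,-0.02,10],[36,10,0,0,0,-0.02,10],[36,10,0,0,0,-0.01,10],[36,10,0,0,0,0,10],[36,10,0,0,0,0,10],[36,10,0,0,0,0,10],[36,10,0,0,0,0,10],[36,10,0,0,0,0,10],[36,10,0,0,0,0,10],[36,10,0,0,0,0,10]]
  ]
}}

```text
time_s: 9.05
eef_pos: [545.3, 88.1, 281.1]
tool_rot: [-3.14, -0.0, 1.822]
force: [0.2, -1.0, -3.7]
gripper_width: 13.9
grip_force: 30.0
```

Emit:
{"name": "send_rows", "arguments": {
  "deltas": [
    [[28,20,0,0,0,0,10],[22,20,0,0,0,0,10],[15,20,0,0,0,0,10],[8,15,0,0,0,0,10],[4,10,0,0,0,0,10],[0,5,0,0,0,0,10],[0,0,0,0,0,0,10]]
  ]
}}

```text
time_s: 9.75
eef_pos: [614.1, 183.0, 280.9]
tool_rot: [-3.14, -0.0, 1.822]
force: [-0.7, 0.8, -3.9]
gripper_width: 13.5
grip_force: 30.0
```

Run:
```python
from h import *
s=telemetry.state();print(s["eef_pos"],s["tool_rot"],s["q"])
a=optics.grab_frame("scene");b=optics.grab_frame("top")
c=np.hstack([cv2.resize(a[90:270,230:450],(440,360)),cv2.resize(b[120:300,190:400],(420,360))])[:,:800]
cv2.imwrite("pics/v3.png",c[:,:,::-1])
```

```text
[614.08834712 183.04954173 280.89497491] [-3.14036200e+00 -1.56744468e-05  1.82159594e+00] [ 2.17078202e-01  4.70410483e-01  1.31885379e+00 -2.64477425e-05
  1.35355887e+00 -3.37157090e-02]
```

View pics/v3.png

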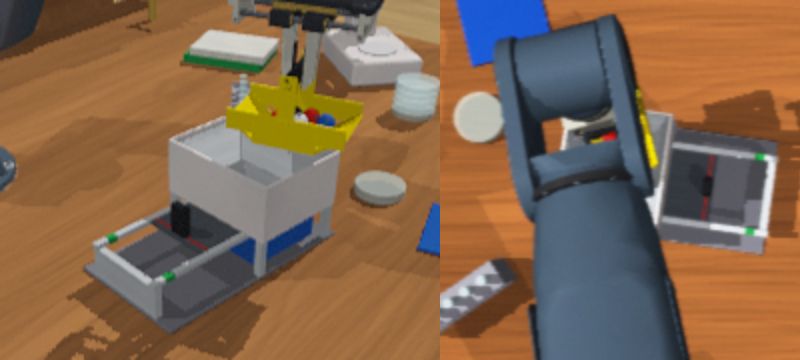

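The balls are still in the tote, which now overhangs the hopper. The gate is shut. I'll tilt to 30° first.

Emit:
{"name": "send_rows", "arguments": {
  "deltas": [
    [[8,1,0,-0.05,0,0,10],[8,2,2,-0.1,0,0,10],[6,2,3,-0.1,0,0,10],[2,3,3,-0.1,0,0,10],[0,3,3,-0.1,0,0,10],[0,3,2,-0.075,0,0,10],[0,0,0,0,0,0,10]]
  ]
}}

```text
time_s: 10.55
eef_pos: [622.8, 209.5, 271.8]
tool_rot: [2.618, 0.0, 1.821]
force: [0.4, -0.2, -3.4]
gripper_width: 14.0
grip_force: 30.0
```

Run:
```python
from h import *
P,R=pose();u=np.array([.968,.25,0]);H=np.array([543,189,0])
b=P-19*R[:,2];print(P,R[:,2],telemetry.state()["q"].round(3) if hasattr(telemetry.state()["q"],"round") else telemetry.state()["q"])
print("bar",b,"u",u@(b-H),"side",np.cross(u,b-H)[2],"tilt",np.degrees(np.arccos(-R[2,2])))
```

```text
[622.76378226 209.52441932 271.8055197 ] [ 0.48450099  0.12354764 -0.86602238] [ 0.255  0.277  1.713 -0.004  0.628  0.008]
bar [613.55826337 207.17701415 288.25994497] u 72.84465248018395 side -0.04421614706961918 tilt 30.000346189746185
```

Run:
```python
from h import *
from scipy.optimize import least_squares as ls
D=[((1.025,.351,1.652,1.139),(244.53,492.64,218.65)),((.21708,.47041,1.31885,1.35356),(614.09,183.05,280.89)),((.255,.277,1.713,.628),(622.76,209.52,271.81))]
def fk(p,q):
    d1,a2,a3,L=p;A=q[1];B=A+q[2];C=B+q[3]
    return a2*np.sin(A)+a3*np.sin(B)+L*np.sin(C), d1+a2*np.cos(A)+a3*np.cos(B)+L*np.cos(C)
def res(p):
    o=[]
    for q,x in D:
        r=x[0]*np.cos(q[0])+x[1]*np.sin(q[0]);a=fk(p,q);o+=[a[0]-r,a[1]-x[2]]
    return o
s=ls(res,[150,450,400,300]);print(s.x,np.array(s.fun).round(1))
for q,x in D: print("lat",-x[0]*np.sin(q[0])+x[1]*np.cos(q[0]))
p=s.x
Rh=np.hypot(543,189)
for bz in(285,320,360):
  for phi in(30,45,55,60,65):
    f=np.radians(phi);lip=np.array([-85*np.cos(f)+64*np.sin(f)])
    u=30-lip[0]; r=u+573+19*np.sin(f); z=bz-19*np.cos(f)
    w=(r-p[3]*np.sin(f), z+p[3]*np.cos(f)-p[0])
    d=np.hypot(*w)
    q3=np.pi-np.arccos((p[1]**2+p[2]**2-d*d)/(2*p[1]*p[2]))
    q2=np.arctan2(w[0],w[1])-np.arctan2(p[2]*np.sin(q3),p[1]+p[2]*np.cos(q3))
    print(bz,phi,round(q2,2),round(q3,2),"q5",round(np.pi-f-q2-q3,3))
```

```text
[187.44710497 510.46206112 414.77918678 273.50982225] [ 4.   0.9 -3.2 -1.8 -0.3  0.9]
lat 46.72561485749122
lat 46.491774490573874
lat 45.65646303152508
285 30 0.28 1.72 q5 0.617
285 45 0.18 1.97 q5 0.212
285 55 0.14 2.12 q5 -0.073
285 60 0.13 2.19 q5 -0.222
285 65 0.13 2.26 q5 -0.376
320 30 0.25 1.67 q5 0.699
320 45 0.14 1.92 q5 0.301
320 55 0.09 2.07 q5 0.023
320 60 0.07 2.14 q5 -0.121
320 65 0.07 2.21 q5 -0.27
360 30 0.23 1.6 q5 0.793
360 45 0.1 1.85 q5 0.402
360 55 0.04 2.01 q5 0.131
360 60 0.02 2.08 q5 -0.009
360 65 0.01 2.15 q5 -0.152
```

Joint 5 won't allow an outward pour, because it would need q5 below 0. I'll pour over the outer ramp instead, with the fingers tilting inward.

Emit:
{"name": "send_rows", "arguments": {
  "deltas": [
    [[0,-7,-4,0.1,0,0,10],[0,-13,-6,0.105,0,0,10],[0,-17,-6,0.105,0,0,10],[0,-20,-4,0.105,0,0,10],[0,-20,-2,0.105,0,0,10],[0,-20,0,0,0,0,10],[0,-20,0,0,0,0,10],[0,-18,0,0,0,0,10],[0,-14,0,0,0,0,10],[0,-8,0,0,0,0,10]]
  ]
}}

```text
time_s: 11.55
eef_pos: [467.9, 170.0, 272.9]
tool_rot: [3.138, -0.0, 1.821]
force: [0.8, 0.3, -2.7]
gripper_width: 13.6
grip_force: 30.0
```

```bash
cat > q.py <<'E'
from h import *
P,R=pose();u=np.array([.968,.25,0]);H=np.array([543,189,0])
b=P-19*R[:,2];print(telemetry.state()["q"].round(3))
print("bar",b.round(1),"u",u@(b-H),"side",np.cross(u,b-H)[2],"tilt",np.degrees(np.arcsin(u@R[:,2])))
E
python3 q.py
```

```text
[0.255 0.199 1.716 0.    1.223 0.005]
bar [467.8 170.  291.9] u -77.52966538528642 side 0.41215665882884167 tilt 0.23026077793105793
```

Emit:
{"name": "send_rows", "arguments": {
  "deltas": [
    [[0,-1,0,0.07,0,0,10],[0,-1,0,0.09,0,0,10],[0,-1,0,0.09,0,0,10],[0,-1,0,0.09,0,0,10],[0,0,0,0.09,0,0,10],[0,0,0,0.09,0,0,10]]
  ]
}}

```text
time_s: 12.15
eef_pos: [465.4, 169.4, 273.2]
tool_rot: [-2.623, -0.0, 1.821]
force: [-0.0, -0.2, -3.3]
gripper_width: 13.8
grip_force: 30.0
```

```bash
python3 q.py
```

```text
[0.254 0.485 1.403 0.002 1.771 0.004]
bar [474.5 171.7 289.7] u -70.59055501398348 side 0.39460534726633156 tilt -29.684698992498614
```

Emit:
{"name": "send_rows", "arguments": {
  "deltas": [
    [[0,5,-3,0.07,0,0,10],[0,5,-4,0.07,0,0,10],[0,5,-4,0.07,0,0,10],[0,4,-5,0.07,0,0,10],[0,4,-5,0.07,0,0,10],[0,4,-5,0.07,0,0,10],[0,3,-6,0.07,0,0,10],[0,3,-6,0.07,0,0,10],[0,0,0,0.03,0,0,10],[0,0,0,0,0,0,10]]
  ]
}}

```text
time_s: 13.15
eef_pos: [514.4, 181.9, 276.2]
tool_rot: [-2.035, -0.0, 1.821]
force: [0.2, 0.1, -2.7]
gripper_width: 13.8
grip_force: 30.0
```

```bash
python3 q.py
python3 - <<'E'
from h import *
a=optics.grab_frame("scene");b=optics.grab_frame("top");w=optics.grab_frame("wrist")
c=np.vstack([np.hstack([cv2.resize(a[90:270,230:450],(440,360)),cv2.resize(b[120:300,200:380],(360,360))]),cv2.resize(w,(384,240))[:, np.r_[0:384]].copy() if 0 else np.hstack([cv2.resize(w,(384,240)),np.zeros((240,416,3),np.uint8)])])
cv2.imwrite("pics/v4.png",c[:,:,::-1])
E
```

```text
[0.253 0.902 0.95  0.004 2.396 0.005]
bar [530.8 186.1 284.7] u -12.517166848373531 side 0.265263378617008 tilt -63.35738585613425
```

View pics/v4.png

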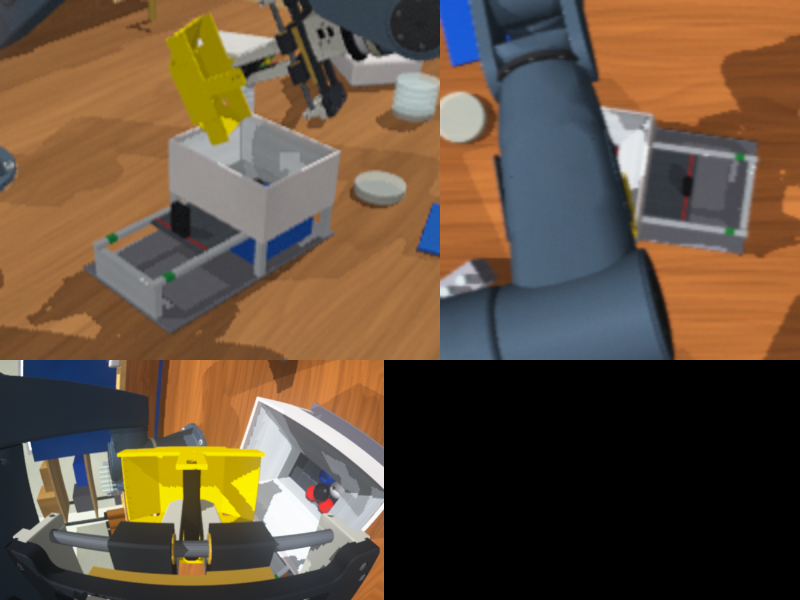

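The tote is empty, and the wrist view shows the ball cluster in the hopper throat around (325,492) of the collage. I'll level the tote and carry it back.

Emit:
{"name": "send_rows", "arguments": {
  "deltas": [
    [[0,0,-3,-0.1,0,0,10],[-5,0,-3,-0.14,0,0,10],[-12,0,0,-0.14,0,0,10],[-20,0,0,-0.14,0,0,10],[-28,0,0,-0.14,0,0,10],[-35,0,0,-0.14,0,0,10],[-38,0,0,-0.14,0,0,10],[-38,0,0,-0.14,0,0,10],[-38,-10,0,-0.026,0,0,10],[-38,-15,0,0,0,0,10]]
  ]
}}

```text
time_s: 14.3
eef_pos: [556.3, -68.5, 282.1]
tool_rot: [3.137, 0.001, 1.821]
force: [0.1, 0.4, -2.9]
gripper_width: 13.8
grip_force: 30.0
```

Emit:
{"name": "send_rows", "arguments": {
  "deltas": [
    [[-38,-15,0,0,0,0,10],[-38,-15,0,0,0,0,10],[-38,-15,0,0,0,0,10],[-38,-15,0,0,0,0,10],[-34,-12,0,0,0,0,10],[-28,-10,0,0,0,0,10],[-20,-8,10,0,0,0,10],[-12,-4,20,0,0,0,10],[-6,0,30,0,0,0,10],[0,0,30,0,0,0,10]]
  ]
}}

```text
time_s: 15.3
eef_pos: [528.4, -335.2, 190.6]
tool_rot: [3.139, 0.002, 1.82]
force: [-0.2, -0.5, -1.4]
gripper_width: 14.1
grip_force: 30.0
```

Emit:
{"name": "send_rows", "arguments": {
  "deltas": [
    [[0,0,30,0,0,0,10],[0,0,30,0,0,0,10],[0,0,25,0,0,0,10],[0,0,12,0,0,0,10],[0,0,3,0,0,0,10],[0,0,0,0,0,0,10]]
  ]
}}

```text
time_s: 15.9
eef_pos: [529.1, -334.6, 91.3]
tool_rot: [3.14, 0.001, 1.821]
force: [0.2, -0.1, -1.6]
gripper_width: 13.7
grip_force: 30.0
```

Emit:
{"name": "send_rows", "arguments": {
  "deltas": [
    [[0,0,7,0,0,0,10],[0,0,5,0,0,0,10],[0,0,2,0,0,0,10],[0,0,1,0,0,0,10],[0,0,0,0,0,0,10]]
  ]
}}

```text
time_s: 16.4
eef_pos: [528.7, -334.5, 76.2]
tool_rot: [3.141, -0.0, 1.821]
force: [-4.7, 2.0, 8.4]
gripper_width: 13.7
grip_force: 30.0
```

Emit:
{"name": "send_rows", "arguments": {
  "deltas": [
    [[0,0,0,0,0,0,70],[0,0,0,0,0,0,70],[0,0,0,0,0,0,70],[0,0,0,0,0,0,70],[0,0,0,0,0,0,70],[0,0,-15,0,0,0,70],[0,0,-35,0,0,0,70],[0,0,-45,0,0,0,70],[0,0,-40,0,0,0,70],[0,0,-10,0,0,0,70]]
  ]
}}

```text
time_s: 17.4
eef_pos: [530.1, -335.4, 226.3]
tool_rot: [3.136, 0.006, 1.821]
force: [-0.3, 0.5, 0.0]
gripper_width: 69.8
grip_force: 0.0
```

Emit:
{"name": "send_rows", "arguments": {
  "deltas": [
    [[25,6,0,0,0,0,70],[40,9,0,0,0,0,70],[45,10,0,0,0,0,70],[45,10,0,0,0,0,70],[45,10,0,0,0,0,70],[45,10,0,0,0,0,70],[45,10,0,0,0,0,70],[35,8,0,0,0,0,70],[21,5,0,0,0,0,70],[0,0,0,0,0,0,70]]
  ]
}}

```text
time_s: 18.4
eef_pos: [518.3, 22.2, 220.6]
tool_rot: [3.141, -0.0, 1.824]
force: [-0.1, 0.1, -0.7]
gripper_width: 69.7
grip_force: 0.0
```

Emit:
{"name": "send_rows", "arguments": {
  "deltas": [
    [[0,0,0,0,0,0.13,70],[0,0,0,0,0,0.13,70],[0,0,0,0,0,0.12,70],[0,0,0,0,0,0,70],[0,0,0,0,0,0,70]]
  ]
}}

```text
time_s: 18.9
eef_pos: [518.6, 19.4, 220.4]
tool_rot: [3.141, -0.0, 1.444]
force: [0.2, -0.5, 1.1]
gripper_width: 69.9
grip_force: 0.0
```

Run:
```python
from h import *
s=telemetry.state();ps=pose();print(ps[0],s["tool_rot"])
im=optics.grab_frame("wrist");cv2.imwrite("pics/w5.png",im[:,:,::-1])
optics.grab_frame("top");optics.grab_frame("scene")
for n,z in(("pull_grip",96),("band",66),("hopper",160),("tote",0)):
    rs=[]
    for l in optics.landmark_of("wrist",n)[:1]:
        p=np.array(l["point"])*S;w=wray(p,ps);rs=[w];print(n,p.round(),round(l["conf"],2),atz(w,z).round(1))
    for c in("top","scene"):
      for l in optics.landmark_of(c,n)[:1]:
        r=ray(c,np.array(l["point"])*S);print("  ",c,round(l["conf"],2),atz(r,z).round(1),tri(rs[0],r)[0].round(1) if rs else "")
```

```text
[518.63648573  19.36026974 220.36704251] [ 3.14070240e+00 -2.39284791e-04  1.44368512e+00]
pull_grip [312. 160.] 0.65 [517.   49.2  96. ]
   top 0.72 [526.6  43.6  96. ] [521.8  46.2  93.4]
   scene 0.58 [516.6  47.7  96. ] [516.5  48.8  95.3]
band [315. 223.] 0.93 [509.2 -26.8  66. ]
   top 0.58 [511.5 -26.2  66. ] [510.4 -25.7  69.6]
   scene 0.61 [511.7 -35.6  66. ] [507.8 -29.8  60.5]
   top 0.69 [539.2 193.3 160. ] 
   scene 0.61 [542.3 177.5 160. ] 
tote [348. 364.] 0.55 [ 527. -332.    0.]
   top 0.72 [ 523.3 -334.5    0. ] [ 525.2 -335.6   -3.4]
   scene 0.72 [ 530.4 -331.9    0. ] [ 528.1 -331.7   -0.9]
```

View pics/w5.png

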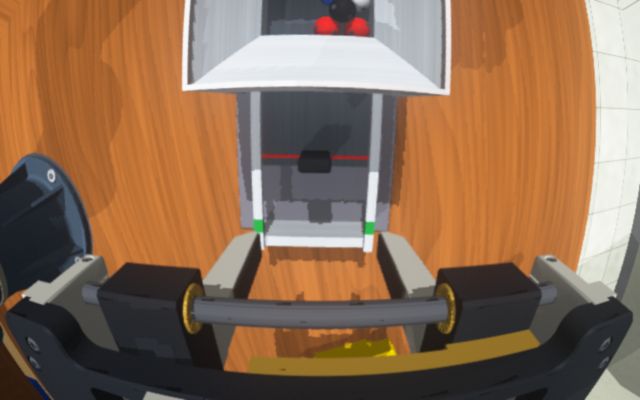

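The pull is at about (314,161) with the red line at row 157. The green marks are at (258,227) and (370,227), the balls are in the throat, and the tote is standing below. Next I'll work out the station frame.

Run:
```python
from h import *
ps=(np.array([518.6,19.4,220.4]),Ro.from_euler("xyz",[3.1407,-.0002,1.4437]).as_matrix())
im=cv2.imread("pics/w5.png").astype(int);b,g,r=im[...,0],im[...,1],im[...,2]
G=(g>1.6*r)&(g>1.6*b)&(g>70);G[:200]=0;G[250:]=0
Rd=(r>1.8*g)&(r>1.8*b)&(r>70);Rd[:150]=0;Rd[166:]=0
pts=[]
for a,c in((240,280),(350,390)):
    y,x=np.where(G[:,a:c]);p=[x.mean()+a+.5,y.mean()+.5];pts.append(atz(wray(p,ps),66));print("green",p,pts[-1].round(1))
q=[]
for a,c in((263,296),(335,368)):
    y,x=np.where(Rd[:,a:c]);p=[x.mean()+a+.5,y.mean()+.5];q.append(atz(wray(p,ps),66));print("red",p,q[-1].round(1))
m=(pts[0]+pts[1])/2;v=pts[1]-pts[0];print("band",m,"ydir deg",np.degrees(np.arctan2(v[1],v[0])));v=q[1]-q[0];print(np.degrees(np.arctan2(v[1],v[0])))
n=np.array([-v[1],v[0],0])/np.hypot(*v[:2]);print("travel left",n@((q[0]+q[1])/2-m), n)
D=im.max(2)<50;D[:140]=0;D[185:]=0;D[:,:290]=0;D[:,340:]=0
y,x=np.where(D);print(x.min(),x.max(),y.min(),y.max())
for p in([x.min(),y.min()+3],[x.max()+1,y.min()+3]):print("pull top",atz(wray(p,ps),116).round(1))
```

```text
green [np.float64(259.0132743362832), np.float64(225.93362831858408)] [446.4 -22.5  66. ]
green [np.float64(369.15714285714284), np.float64(228.43333333333334)] [569.2 -41.   66. ]
red [np.float64(278.69354838709677), np.float64(156.09677419354838)] [481.6  52.7  66. ]
red [np.float64(351.68333333333334), np.float64(157.55)] [557.1  41.5  66. ]
band [507.79920702 -31.74520248  66.        ] ydir deg -8.591373384996965
-8.45621778964375
travel left 79.67172406404934 [0.14705362 0.98912852 0.        ]
298 330 150 171
pull top [506.5  60.7 116. ]
pull top [535.2  57.1 116. ]
```

Emit:
{"name": "send_rows", "arguments": {
  "deltas": [
    [[15,-1,0,0,0,0.022,70],[13,-1,10,0,0,0,70],[0,0,30,0,0,0,70],[0,0,30,0,0,0,70],[0,0,25,0,0,0,70],[0,0,15,0,0,0,70],[0,0,0,0,0,0,70]]
  ]
}}

```text
time_s: 20.35
eef_pos: [519.3, 48.5, 107.9]
tool_rot: [-3.138, 0.0, 1.42]
force: [-0.6, -0.2, -0.1]
gripper_width: 69.8
grip_force: 0.0
```

Run:
```python
from h import *
ps=pose();print(ps[0],telemetry.state()["tool_rot"])
im=optics.grab_frame("wrist");cv2.imwrite("pics/w6.png",im[:,:,::-1])
for l in optics.landmark_of("wrist","pull_grip")[:1]:
    p=np.array(l["point"])*S;print(p,l["conf"],atz(wray(p,ps),96))
```

```text
[519.25915208  48.45627715 107.90338535] [-3.13838007e+00  2.43754197e-04  1.41968846e+00]
[315.584 239.2  ] 0.72 [518.23812511  48.77853582  96.        ]
```

View pics/w6.png

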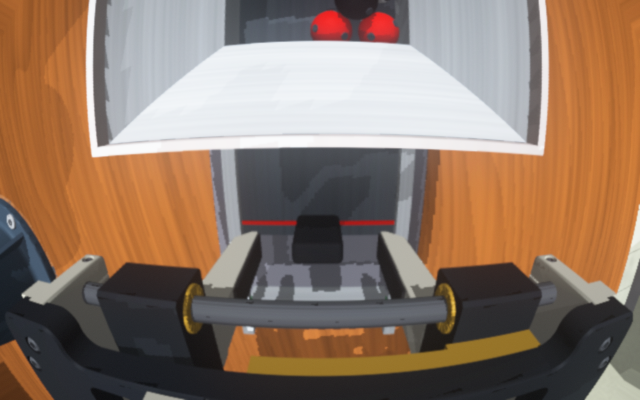

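The pull, at about (317,240), sits centred between the fingers. I'll descend and close.

Emit:
{"name": "send_rows", "arguments": {
  "deltas": [
    [[0,0,13,0,0,0,70],[0,0,12,0,0,0,70],[0,0,5,0,0,0,60],[0,0,0,0,0,0,20],[0,0,0,0,0,0,20],[0,0,0,0,0,0,20],[0,0,0,0,0,0,20],[0,0,0,0,0,0,20],[0,0,0,0,0,0,20],[0,0,0,0,0,0,20]]
  ]
}}

```text
time_s: 21.45
eef_pos: [518.4, 48.4, 80.4]
tool_rot: [-3.137, 0.0, 1.419]
force: [-13.4, 2.7, 10.1]
gripper_width: 29.6
grip_force: 30.0
```

Emit:
{"name": "send_rows", "arguments": {
  "deltas": [
    [[0,-1,-1,0,0,0,20],[-5,0,0,0,0,0,20],[-10,0,0,0,0,0,20],[-12,0,0,0,0,0,20],[-12,0,0,0,0,0,20],[-12,0,0,0,0,0,20],[-12,0,0,0,0,0,20],[-10,0,0,0,0,0,20],[-6,0,0,0,0,0,20],[0,0,0,0,0,0,20]]
  ]
}}

```text
time_s: 22.45
eef_pos: [506.6, -29.8, 80.5]
tool_rot: [-3.14, -0.001, 1.418]
force: [-1.7, 7.7, -9.1]
gripper_width: 29.7
grip_force: 30.0
```

Emit:
{"name": "send_rows", "arguments": {
  "deltas": [
    [[-1,0,1,0,0,0,20],[0,0,0,0,0,0,20],[0,0,0,0,0,0,20],[0,0,0,0,0,0,20],[0,0,0,0,0,0,20],[0,0,0,0,0,0,20],[0,0,0,0,0,0,20],[0,0,0,0,0,0,20]]
  ]
}}

```text
time_s: 23.25
eef_pos: [506.6, -30.2, 80.5]
tool_rot: [-3.14, -0.001, 1.419]
force: [-6.2, 8.8, 4.2]
gripper_width: 29.8
grip_force: 30.0
```

Run:
```python
from h import *
print(pose()[0])
w=optics.grab_frame("wrist");b=optics.grab_frame("scene");t=optics.grab_frame("top")
c=np.vstack([cv2.resize(w[0:320,120:520],(500,400))[:, :],np.hstack([cv2.resize(b[120:280,240:440],(250,200)),cv2.resize(t[150:260,230:367],(250,200))])])
cv2.imwrite("pics/v7.png",c[:,:,::-1])
```

```text
[506.64842062 -30.18583128  80.4559324 ]
```

View pics/v7.png

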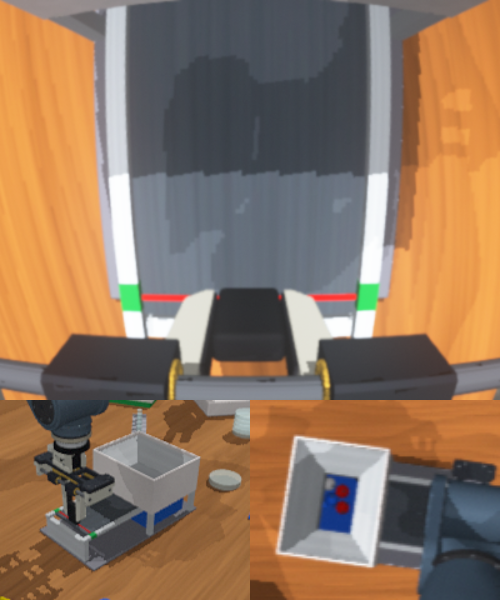

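The red line is in the middle of the green marks, at collage row 297. Balls show on the blue floor through the open throat. I'll take one closer look to count them.

Run:
```python
from h import *
t=optics.grab_frame("top");cv2.imwrite("pics/v8.png",cv2.resize(t[165:245,240:320],(560,560),interpolation=cv2.INTER_CUBIC)[:,:,::-1])
s=telemetry.state();print(s["eef_pos"],s["grip_force"])
```

```text
[506.6590676  -30.16351441  80.45533075] 29.998358488082886
```

View pics/v8.png

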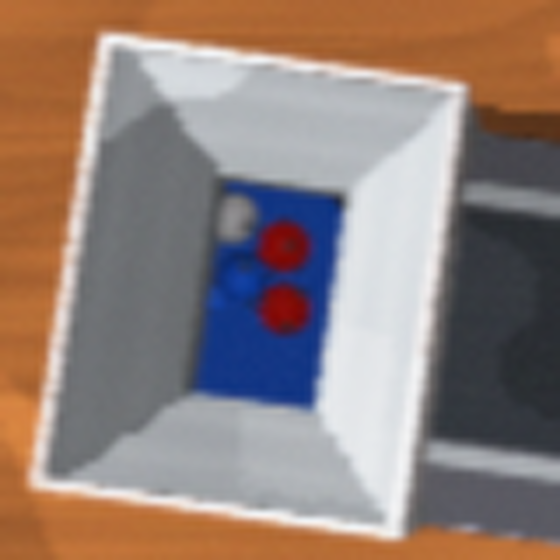

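The hopper slopes and throat are clear. White, blue and two red balls lie on the kit floor. The black one appears only as a dark edge at (335,200), under the throat rim. Nothing can stay in the hopper, so I'm handing in.

```bash
python3 -c "
from station import workorder;print(workorder.sign_off())"
```

```text
the job is handed in; nothing more can be done
None
```

I handed the job in at about 23 s with the pull still gripped and the red line in the middle of the green band; the tote is empty on the bench, clear of the station, and I saw four balls in the kit box, with the black one apparently hidden under the throat rim there.

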